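Lock the medicine vials away in the dial-lock medicine safe

ROBOT

A 7-joint arm with a two-finger parallel gripper is mounted at the origin on the work surface. World frame = base frame: x ahead of the robot, y to its left, z up, the work surface at z = 0. Lengths are in mm, angles in rad, forces in N, time in s.
With the tool pointing down it reaches from about 350 to 775 mm from the base axis. Payload 3.1 kg.
Tool frame: the origin (TCP) lies midway between the tips of the shut fingers; the grasp point (between the pads) lies 19 mm behind it; z points along the fingers, y is the line along which they close (so a half turn about z gives the same grasp; the last joint's range is limited). The gripper opens to 85 mm and grips with 20 to 120 N. Pads are 22 mm wide; open, the fingers measure 114 mm over their backs; the gripper's body (76 mm by 85 mm) begins 54 mm behind the grasp point. The pads swing forward as they close: fully open they stand 13 mm farther back than shut.
Start: joints at [-1.209, 0.311, 0.014, 1.512, -0.004, 1.319, -0.027], TCP at [216.079, 505.794, 231.304] pointing down, gripper open.
Joint ranges: [-2.7, 2.7], [-0.3, 1.91], [-1.27, 1.3], [0.12, 2.57], [-1.44, 4.58], [0.2, 2.03], [-3.05, 3.05]. Speed limits (rad/s): [2.79, 2.79, 3.14, 3.14, 3.14, 3.14, 3.14].

INTERFACE

Orientations are given as a unit quaternion [w, x, y, z].
In Python, from bench import manip gives the robot as it stands.
- The arm moves only by the tool send_rows, never from a script. Its arguments are lists of equal length, an entry for each row: "claw": the finger opening in mm, from 0 to 85.4; "dp": the shift along the tool's x, y, z in mm, a list of three; "roll": the turn about the tool's z in rad. A call has 1 to 5 rows; each row is the pose to reach, as a shift and turn from the pose commanded when the call began, along the tool's axes at that moment; what a row does not reach only later rows make up. A row lasts 1/10 s, in which the tool goes at most 50 mm and 8.59 degrees, less where a joint would pass 70% of its speed; a pose out of reach is approached as far as the arm can. A call with a gripper value outside its range is refused whole. The fingers move at their own pace and stop on an object; "force" is the grip in N (left out, the last holds). Time passes only in rows, so rows that repeat a pose let the fingers close. It gives the time, the measured TCP pose, the force, the opening and the grip force at its end, in the units of the state.
- manip.read_state(): the state, without advancing time (a new reading comes with each control period).
- manip.grab_frame(name): name is "scene" or "top" or "wrist"; returns a dict with "image" (480x640x3 uint8, red, green, blue), "range_z" (480x640 float32, mm along the optical axis (not along the pixel's ray), 0 where there is no reading), "vfov" (degrees; the focal length in pixels is half the picture's height over the tangent of half this angle, whatever the lens; pixels are square), "cx", "cy" (the principal point, pixels), "R" (3x3) and "t" (3): a world point X has camera coordinates R X + t; the wrist camera has in their place "mount" (4x4, takes a point from camera to tool coordinates, whose origin is the TCP and whose axes are the flange's). Camera axes: x right, y down, z forward; pixel columns grow to the right and rows downward; lengths in mm; the calibration is good to about 2 mm. A picture is of the moment at which its call begins: read the wrist's pose just before it.
- manip.sign_off(): hands the job in; it is judged then, once.
Trained networks look in a picture, given as the dict that the camera call returned (one of the last four; its "shot" number tells which), for a name from the list of things; names that differ only in an ending like _2 or _b are one class to them, and where a whole thing is asked for, a point or a joint stands for the part that bears it (a point fixed in the world has none). Each returns a list of dicts, best first, with "p" (0 to 1); they miss things now and then, are a little off and sometimes report something else, mostly with a low value. They report only what shows in the picture. A call takes as long as a camera call. They do not tell look-alikes from the thing itself.
- manip.recognise(picture, thing): "box" ([left, top, right, bottom] in pixels, round what is visible of it).
- manip.regions_of(picture, thing): "mask" (480x640 bool, what is visible of it) and "box" ([left, top, right, bottom] in pixels, round what is visible of it).
The state is a dict: "time": time; "q": joint angles; "qd": joint speeds; "joint_torque": joint torques, N m; "eef_pos": TCP position; "orientation": TCP orientation; "ft_force": force on the tool from outside, world axes, zero at the start; "ft_torque": the same for the moment, N m; "gripper_width": finger opening in mm; "finger_force": force on a finger pad.
Only numpy, scipy, OpenCV 4.12 (cv2) and the standard library are available. Lean on these libraries where they do the work, as an engineer would, in place of code of your own. Each camera call takes 0.05 s, during which the arm holds its last target. There are 200 camera calls.

TASK

Lock the medicine away: turn the safe's dial to its fifth click clockwise from the home stop, which frees the lid, and draw the tight lid straight up off the base. Stand every medicine vial upright inside the base, push the lid back on fully home, and then turn the dial all the way back to the home stop so that the lid is locked. Leave the pump dispenser, the blue pill box, the tray and the toothbrush where they are.

Things in the scene. Friction and masses are not known exactly. Their poses are not given: they have to be found in the camera images.
- safe: medicine safe base, grey plastic, screwed to the ledge (place and yaw differ between runs). Origin: centre of its underside, on the ledge; z up, long axis its own y. Plinth 84 x 214 x 8 mm; on it an open rectangular neck, 66 x 196 mm outside, 3 mm wall, rim 50 mm above the origin. At its +y end a round lock housing (radius 44, 36 mm high) centred at x 0, y 154.5 mm carries the dial
- safe_in (a point): centre of the neck's inner floor, 8 mm above the safe's origin, same axes as the safe. Inside 60 x 190 mm; the neck's top 12 mm leans inwards about 4 mm a side as a lead-in (mouth about 52 x 182 mm). Room for four vials in a row along y, for example at y = -69, -23, 23, 69 mm. Two sprung rubber pads in the middle of the long walls grip the lid
- dial (a joint): angle of the lock's dial in rad: 0 at the home stop, growing clockwise seen from above, 0.5236 (30 degrees) a click, far stop at click 9. A sprung detent pulls the released dial to the nearest click (0.1 N m to pass a click). It starts on a click from 0 to 3. Only at click 5 (2.618 within 0.08) does the notch in its plate stand over the lid's tongue, so that the lid can come off or go on
- dial_grip (a point): on the dial's upright axis, 76 mm above the safe's origin, 10 mm below the knob's top: where to grip. Round black knob, 36 mm diameter, 32 mm high, on a flat notched steel plate of 72 mm diameter whose top is 54 mm above the safe's origin. A white pointer line points along the safe's -x at home; white marks on the housing's rim show the clicks, the broad one is home
- lid: deep white lid, 75 x 205 mm outside, 69 x 199 mm inside, 90 mm high plus handle, 0.22 kg. Origin: centre of its open rim (underside); z up, long axis y. Fitted home it lies 8 mm above the safe's origin with the same yaw, over 42 mm of neck; 5 to 10 N pull it off or push it on. A steel tongue 8 mm wide reaches 28 mm out of its +y end, 30 to 37 mm above the rim, to the dial
- lid_handle (a point): middle of the lid's steel bar handle, 112 mm above the lid's rim: bar 90 mm long along the lid's y, 14 mm wide, 16 mm high, on two posts 14 mm high; the lid's top face is 22 mm below this point. Put down, the lid stands steadily on its rim on the ledge (ledge top 12 mm above the work surface)
- vial1: medicine vial, amber with a white cap and a paper band, upright cylinder 40 mm diameter (cap 41 mm), 80 mm high, about 70 g, bottom-heavy; origin at the centre of its underside, z up its axis; stands on the ledge between the robot and the safe (two to four of the four vials are there; an absent one reads None)
- vial2: medicine vial, amber with a white cap and a paper band, upright cylinder 40 mm diameter (cap 41 mm), 80 mm high, about 70 g, bottom-heavy; origin at the centre of its underside, z up its axis; stands on the ledge between the robot and the safe (two to four of the four vials are there; an absent one reads None)
- vial3: medicine vial, amber with a white cap and a paper band, upright cylinder 40 mm diameter (cap 41 mm), 80 mm high, about 70 g, bottom-heavy; origin at the centre of its underside, z up its axis; stands on the ledge between the robot and the safe (two to four of the four vials are there; an absent one reads None)
- vial4: medicine vial, amber with a white cap and a paper band, upright cylinder 40 mm diameter (cap 41 mm), 80 mm high, about 70 g, bottom-heavy; origin at the centre of its underside, z up its axis; stands on the ledge between the robot and the safe (two to four of the four vials are there; an absent one reads None)
- pump: empty white pump dispenser, 66 mm diameter, 172 mm high; origin at the centre of its underside; leave alone
- pillbox: closed round blue pill box, 85 mm diameter, 27 mm high; origin at the centre of its underside; leave alone
- tray: small oval white ceramic tray, 76 x 136 mm, 13 mm high, with a steel cuticle pusher in it; origin at the centre of its underside; leave alone
- toothbrush: ribbed green toothbrush lying flat, about 190 mm long along its y, 14 mm thick; origin below its middle; leave alone
Not all that is in view belongs to the job. What is shaped like the lid but orange is not meant.

How it is judged (in metres and radians):
On the way, in this order (a step that is already met when the one before it is completed fails the run):
1. the dial rests on its fifth click (within 0.12 rad) with the lid still on (value of joint dial between 2.498 and 2.738 rad and z of lid in the frame of safe below 0.012 m and x of lid in the frame of safe between -0.008 and 0.008 m and y of lid in the frame of safe between -0.008 and 0.008 m and angle between lid's own z axis and vertical below 0.06 rad), for 0.2 s.
2. the lid is drawn off: its rim at least 4 mm above the neck's rim (z of lid in the frame of safe above 0.054 m), for 0.1 s.
3. every vial stands upright in the base and the lid is fully home over them (x of vial1 in the frame of safe between -0.034 and 0.034 m and y of vial1 in the frame of safe between -0.097 and 0.097 m and z of vial1 in the frame of safe between 0.002 and 0.016 m and angle between each of vial1, vial2, vial3, vial4's own z axis and vertical below 0.25 rad and x of vial2 in the frame of safe between -0.034 and 0.034 m and y of vial2 in the frame of safe between -0.097 and 0.097 m and z of vial2 in the frame of safe between 0.002 and 0.016 m and x of vial3 in the frame of safe between -0.034 and 0.034 m and y of vial3 in the frame of safe between -0.097 and 0.097 m and z of vial3 in the frame of safe between 0.002 and 0.016 m and x of vial4 in the frame of safe between -0.034 and 0.034 m and y of vial4 in the frame of safe between -0.097 and 0.097 m and z of vial4 in the frame of safe between 0.002 and 0.016 m and z of lid in the frame of safe below 0.012 m and x of lid in the frame of safe between -0.008 and 0.008 m and y of lid in the frame of safe between -0.008 and 0.008 m and angle between lid's own z axis and vertical below 0.06 rad), for 0.2 s.
At the end, for the whole second after the job is handed in: every vial present stands upright (within 0.25 rad) on the floor inside the neck; the lid is fully home (within 4 mm in height, 8 mm sideways, 0.06 rad of level) and at rest; the dial is at the home stop (within 0.12 rad) (all of step 3 and value of joint dial below 0.12 rad and linear speed of lid below 0.02 m/s); the robot touches nothing.
It fails at once if the pump dispenser is moved more than 40 mm or tipped over (distance of pump from where it was at the start of the episode above 0.04 m or angle between pump's own z axis and vertical above 0.5 rad).
It fails at once if the pill box is moved more than 40 mm or tipped over (distance of pillbox from where it was at the start of the episode above 0.04 m or angle between pillbox's own z axis and vertical above 0.5 rad).
It fails at once if the tray is moved more than 40 mm or tipped over (distance of tray from where it was at the start of the episode above 0.04 m or angle between tray's own z axis and vertical above 0.5 rad).
It fails at once if the toothbrush is moved more than 40 mm or tipped over (distance of toothbrush from where it was at the start of the episode above 0.04 m or angle between toothbrush's own z axis and vertical above 0.5 rad).
Of vial1, vial2, vial3, vial4 only 2 to 4 are there at a start; the rules pass over those that are not, and their reading is None.
At some moment in a run one of vial1, vial2, vial3, vial4, lid may be knocked a few centimetres aside while the robot is not near it.
It also fails if it takes over 210 s, if anything falls off the work surface, if the arm or the gripper's body presses on something with over 40 N, if the wrist force passes 120 N, or if a joint passes its speed limit or range.

## Working session

There is one attempt and no reset: what is moved stays moved. The work goes in short steps, Python scripts to look and compute and a tool call to move; the robot and the scene stay as the last step left them, time stands still between calls to the robot, and variables do not carry over. Pictures are saved under pics/ and viewed, at most 14 in all, crops included, and the job is handed in when it is done.

Besides the shell and the picture viewer there is one more tool, called after "Emit:" as name(argument=value, ...), one argument or row to a line, values as JSON. send_rows: Moves the arm, as the interface text tells. Its arguments: {"type":"object","properties":{"claw":{"type":"array"},"dp":{"type":"array"},"roll":{"type":"array"},"force":{"type":"number"}},"required":["claw","dp","roll"]}

```bash
ls; mkdir -p pics; cat > h.py <<'E'
from bench import manip
import numpy as np, cv2
from scipy.spatial.transform import Rotation as Ro
def rot(q): return Ro.from_quat([q[1],q[2],q[3],q[0]]).as_matrix()
def cloud(p,st=None):
    z=p["range_z"].astype(float); f=240/np.tan(np.radians(p["vfov"])/2)
    v,u=np.mgrid[0:480,0:640]
    c=np.dstack([(u-p["cx"])/f*z,(v-p["cy"])/f*z,z])
    if "R" in p: w=(c-np.array(p["t"]))@np.array(p["R"])
    else:
        M=np.array(p["mount"]); w=(c@M[:3,:3].T+M[:3,3])@rot(st["orientation"]).T+np.array(st["eef_pos"])
    w[z<=0]=np.nan
    return w
def save(p,n): cv2.imwrite("pics/"+n+".png",p["image"][:,:,::-1])
E
python3 - <<'E'
from h import *
s=manip.read_state(); print({k:np.round(v,3) for k,v in s.items()}); print(rot(s["orientation"]).round(3))
p=manip.grab_frame("top"); q=manip.grab_frame("scene")
a=np.hstack([p["image"],q["image"]])
save(p,"top0");save(q,"sc0")
w=cloud(p); np.savez("top0.npz",w=w,im=p["image"])
for n in ["safe","dial","lid","vial1","pump","pillbox","tray","toothbrush"]:
    for r in manip.regions_of(p,n)[:5]:
        m=r["mask"]; x=w[m]; print(n,round(r["p"],2),np.round(r["box"]),np.nanmedian(x,0).round(),np.nanpercentile(x[:,2],[5,95]).round())
E
```

```text
pics
{'time': np.float64(0.0), 'q': array([-1.209,  0.312,  0.014,  1.513, -0.004,  1.319, -0.027]), 'qd': array([-0.001, -0.001,  0.   , -0.   , -0.002, -0.   , -0.   ]), 'joint_torque': array([-0.0000e+00, -3.7991e+01,  1.4600e-01, -2.3059e+01,  1.2000e-02,
        1.4000e-02, -0.0000e+00]), 'eef_pos': array([215.822, 505.101, 230.23 ]), 'orientation': array([-0.   ,  0.201,  0.98 , -0.001]), 'ft_force': array([ 0.302,  0.031, -0.052]), 'ft_torque': array([-0.004, -0.022,  0.037]), 'finger_force': np.float64(0.0), 'gripper_width': np.float64(85.416)}
[[-0.92   0.393 -0.001]
 [ 0.393  0.92  -0.002]
 [-0.    -0.002 -1.   ]]
safe 0.94 [184. 190. 313. 235.] [581. 238.  65.] [ 21. 100.]
dial 0.27 [184. 190. 313. 229.] [583. 241.  66.] [ 41. 100.]
lid 0.95 [222. 187. 317. 232.] [573.  93. 110.] [ 58. 139.]
lid 0.69 [415. 325. 507. 415.] [ 223. -341.   89.] [ 15. 118.]
vial1 0.66 [342. 251. 359. 268.] [468. -90.  92.] [74. 96.]
vial1 0.53 [372. 258. 395. 275.] [ 449. -167.   92.] [49. 96.]
pump 0.95 [480. 177. 527. 211.] [ 617. -430.  129.] [ 36. 185.]
pillbox 0.95 [347. 130. 384. 166.] [ 744. -128.   39.] [27. 44.]
tray 0.91 [260. 114. 318. 146.] [785.  52.  20.] [15. 28.]
toothbrush 0.64 [100. 171. 158. 220.] [625. 451.  24.] [12. 30.]
```

View pics/top0.png

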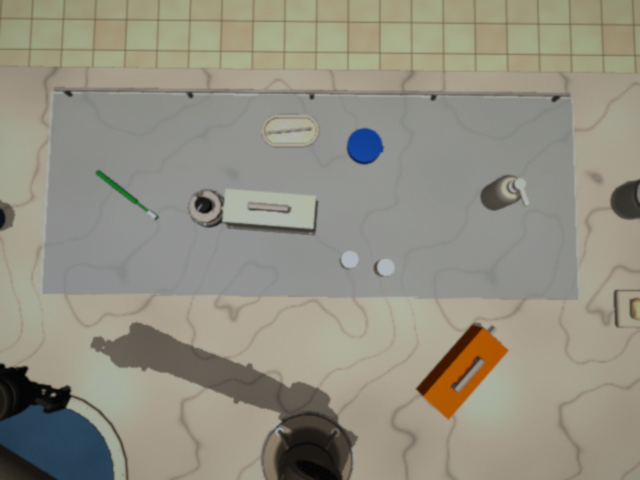

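View pics/sc0.png

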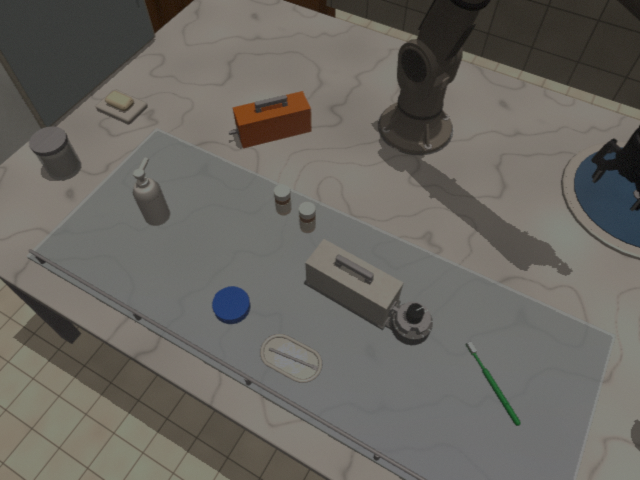

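Top view: the lid is at about (270,210), the dial at (206,208) and two vials at (350,260) and (385,267). The orange decoy is at (462,370). The scene view confirms there are two vials. Next I'll measure precisely.

```bash
cat >> h.py <<'E'
def sel(w,x0,x1,y0,y1,z0,z1):
    return (w[...,0]>x0)&(w[...,0]<x1)&(w[...,1]>y0)&(w[...,1]<y1)&(w[...,2]>z0)&(w[...,2]<z1)
def rect(w,m):
    P=w[m][:,:2].astype(np.float32); return len(P),w[m][:,2].mean().round(1),cv2.minAreaRect(P)
E
python3 - <<'E'
from h import *
d=np.load("top0.npz");w=d["w"]
print("lid",rect(w,sel(w,500,650,-50,215,104,116)))
print("handle",rect(w,sel(w,500,650,-50,215,132,146)))
m=sel(w,530,640,200,290,92,105);print("knob",m.sum(),np.nanmedian(w[m],0),cv2.minEnclosingCircle(w[m][:,:2].astype(np.float32)))
m=sel(w,530,640,180,300,40,75);print("plate",m.sum(),np.nanmedian(w[m],0),cv2.minEnclosingCircle(w[m][:,:2].astype(np.float32)))
for a in [(-110,-65),(-200,-140)]:
  m=sel(w,420,500,*a,85,105);print("vial",m.sum(),w[m].mean(0),cv2.minEnclosingCircle(w[m][:,:2].astype(np.float32)))
E
```

```text
lid (2698, np.float64(110.5), ((578.8487548828125, 93.35682678222656), (205.30360412597656, 76.31298065185547), 86.07201385498047))
handle (269, np.float64(139.9), ((578.7857055664062, 93.5424575805664), (88.96553039550781, 14.99551010131836), 86.6458511352539))
knob 198 [589.28513593 246.61001524  98.68456365] ((588.870361328125, 246.99790954589844), 18.212541580200195)
plate 839 [580.19722816 237.71618395  64.26690307] ((580.9076538085938, 231.15606689453125), 61.2733039855957)
vial 252 [467.42835681 -89.48342615  92.21881831] ((467.48895263671875, -89.53225708007812), 20.175037384033203)
vial 252 [ 450.44983171 -170.67124218   92.35768155] ((450.63043212890625, -170.9062957763672), 20.192169189453125)
```

Emit:
send_rows(
  claw=[55,55,55,55,55],
  dp=[
    [-49,-10,0],
    [-98,-20,0],
    [-147,-30,0],
    [-196,-40,0],
    [-245,-50,0],
  ],
  roll=[0,0,0,0,0],
)

```text
time: 1.0
eef_pos: [423.1, 362.4, 231.6]
orientation: [0.0, 0.2, 0.98, 0.0]
ft_force: [0.5, 1.1, 0.6]
gripper_width: 55.0
finger_force: 0.0
```

Emit:
send_rows(
  claw=[55,55,55,55,55],
  dp=[
    [-49,-10,0],
    [-98,-20,0],
    [-147,-30,0],
    [-199,-41,0],
    [-199,-41,0],
  ],
  roll=[0,0,0,0,0],
)

```text
time: 1.5
eef_pos: [594.7, 238.1, 230.4]
orientation: [0.003, 0.207, 0.978, -0.003]
ft_force: [-0.0, -1.2, -0.2]
gripper_width: 55.1
finger_force: 0.0
```

```bash
python3 - <<'E'
from h import *
s=manip.read_state(); print(s["eef_pos"],s["q"].round(3) if hasattr(s["q"],'round') else s["q"],s["time"]);print(rot(s["orientation"]).round(3))
p=manip.grab_frame("wrist");save(p,"w1");w=cloud(p,s);np.savez("w1.npz",w=w,im=p["image"])
m=sel(w,530,640,200,290,92,105);print("knob",m.sum(),np.nanmedian(w[m],0),cv2.minEnclosingCircle(w[m][:,:2].astype(np.float32)) if m.sum() else 0, np.array(p["mount"]).round(2))
E
```

```text
[594.69493835 238.08793882 230.44970943] [-0.553  0.506  0.229  1.242 -0.103  1.405  0.819] 1.5
[[-0.914  0.405  0.004]
 [ 0.405  0.914 -0.008]
 [-0.007 -0.005 -1.   ]]
knob 1865 [586.55449567 245.70609943  97.81104473] ((586.9000854492188, 245.77926635742188), 18.32737159729004) [[  -0.     -0.96   -0.29   73.75]
 [   1.     -0.     -0.     -0.27]
 [   0.     -0.29    0.96 -142.47]
 [   0.      0.      0.      1.  ]]
```

View pics/w1.png

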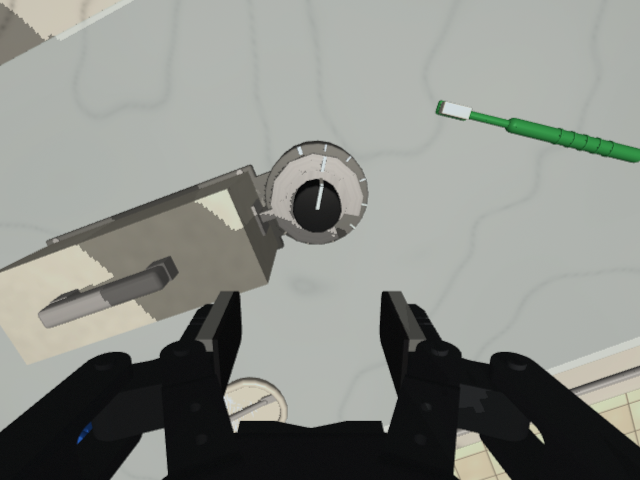

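Wrist view: the knob is at (318,205) with its pointer running towards (322,160). The broad home mark is at about (300,150), so the dial is probably on click 1. I'll compute the angle to check.

```bash
python3 - <<'E'
from h import *
d=np.load("w1.npz");w=d["w"];im=d["im"].astype(int)
m=sel(w,560,620,215,275,94,102)&(im.min(2)>120)
P=w[m];c=np.array([586.9,245.8]);v=P[:,:2]-c;print(len(P),v.mean(0))
a=np.degrees(np.arctan2(v[:,1],v[:,0]).mean() if 0 else np.arctan2(*v.mean(0)[::-1]))
ys=np.radians(-3.8);home=180-3.8
print("pointer ang",a,"clicks",((home-a)%360)/30)
print("lid",rect(w,sel(w,500,650,-50,215,104,116)),"handle",rect(w,sel(w,500,650,-50,215,134,146)))
# tool yaw
R=rot(manip.read_state()["orientation"]);print("tool y ang",np.degrees(np.arctan2(R[1,1],R[0,1])))
E
```

```text
98 [-7.41729192  4.79453055]
pointer ang 147.12141054441287 clicks 0.9692863151862373
lid (22266, np.float64(109.9), ((577.0811157226562, 90.74949645996094), (206.78240966796875, 75.71368408203125), 86.04582977294922)) handle (2709, np.float64(139.3), ((576.8411865234375, 91.89190673828125), (90.11909484863281, 14.703686714172363), 85.78219604492188))
tool y ang 66.32860700643386
```

Emit:
send_rows(
  claw=[55,55,55,55,55],
  dp=[
    [0,0,0],
    [0,0,0],
    [0,0,0],
    [0,0,0],
    [0,0,0],
  ],
  roll=[-0.14,-0.28,-0.42,-0.56,-0.7],
)

```text
time: 2.05
eef_pos: [587.3, 249.5, 231.4]
orientation: [-0.0, -0.152, 0.988, 0.001]
ft_force: [0.7, -0.7, 0.3]
gripper_width: 54.9
finger_force: 0.0
```

Emit:
send_rows(
  claw=[55,55,55,55,55],
  dp=[
    [0,0,20],
    [0,0,40],
    [0,0,60],
    [0,0,60],
    [0,0,60],
  ],
  roll=[-0.14,-0.28,-0.3,-0.3,-0.3],
)

```text
time: 2.55
eef_pos: [587.8, 248.8, 171.6]
orientation: [-0.0, -0.294, 0.956, 0.0]
ft_force: [0.0, 0.5, 0.5]
gripper_width: 55.3
finger_force: 0.0
```

```bash
cat >> h.py <<'E'
def go(x,y,z,yawy=None):
    "tool-frame shift to world target; yawy: wanted angle (deg) of tool y, mod 180"
    s=manip.read_state();R=rot(s["orientation"]);e=np.array(s["eef_pos"])
    a=np.degrees(np.arctan2(R[1,1],R[0,1]))
    r=None if yawy is None else np.radians((a-yawy+90)%180-90).round(3)
    print("t",round(float(s["time"]),2),"pos",e.round(1),"yang",a.round(2),"tilt",R[:,2].round(3),"q7",round(float(s["q"][6]),2),"dp",(R.T@(np.array([x,y,z])-e)).round(1),"roll",r,"F",np.round(s["ft_force"],1),"w",round(float(s["gripper_width"]),1))
E
python3 - <<'E'
from h import *
go(588,246.5,69)
E
```

```text
t 2.55 pos [587.8 248.8 171.6] yang 124.22 tilt [-0.001  0.    -1.   ] q7 1.75 dp [  1.1  -2.1 102.5] roll None F [0.  0.5 0.5] w 55.3
```

Emit:
send_rows(
  claw=[55,55,55,55,55],
  dp=[
    [1,-2,35],
    [1,-2,70],
    [1,-2,100],
    [1,-2,100],
    [1,-2,100],
  ],
  roll=[0,0,0,0,0],
)

```text
time: 3.05
eef_pos: [589.6, 246.3, 72.9]
orientation: [0.001, -0.294, 0.956, 0.0]
ft_force: [-0.3, -0.5, 0.3]
gripper_width: 55.0
finger_force: 0.0
```

Emit:
send_rows(
  claw=[30,30,30,30,30],
  dp=[
    [0,0,0],
    [0,0,0],
    [0,0,0],
    [0,0,0],
    [0,0,0],
  ],
  roll=[0,0,0,0,0],
  force=50,
)

```text
time: 3.55
eef_pos: [590.7, 247.3, 74.8]
orientation: [0.003, -0.294, 0.956, 0.001]
ft_force: [-0.9, 0.7, 6.2]
gripper_width: 34.5
finger_force: 50.2
```

Emit:
send_rows(
  claw=[30,30,30,30,30],
  dp=[
    [0,0,-2],
    [0,0,-2],
    [0,0,-2],
    [0,0,-2],
    [0,0,-2],
  ],
  roll=[0.14,0.28,0.42,0.56,0.7],
)

```text
time: 4.05
eef_pos: [591.1, 245.1, 74.9]
orientation: [0.002, 0.055, 0.999, 0.0]
ft_force: [1.3, -0.8, -0.6]
gripper_width: 34.5
finger_force: 51.3
```

Emit:
send_rows(
  claw=[30,30,30,30,30],
  dp=[
    [0,0,0],
    [0,0,0],
    [0,0,0],
    [0,0,0],
    [0,0,0],
  ],
  roll=[0.14,0.28,0.42,0.56,0.7],
)

```text
time: 4.55
eef_pos: [590.1, 243.2, 74.9]
orientation: [0.001, 0.394, 0.919, -0.001]
ft_force: [-0.9, -3.9, 1.6]
gripper_width: 34.3
finger_force: 51.5
```

Emit:
send_rows(
  claw=[30,30,30,30,30],
  dp=[
    [0,0,0],
    [0,0,0],
    [0,0,0],
    [0,0,0],
    [0,0,0],
  ],
  roll=[0.14,0.28,0.42,0.56,0.7],
)

```text
time: 5.05
eef_pos: [588.2, 242.5, 74.9]
orientation: [0.0, 0.686, 0.728, -0.002]
ft_force: [-5.2, -5.0, 5.3]
gripper_width: 34.6
finger_force: 51.9
```

Emit:
send_rows(
  claw=[30,30,30,45,55],
  dp=[
    [0,0,0],
    [0,0,0],
    [0,0,0],
    [0,0,0],
    [0,0,0],
  ],
  roll=[0,0,0,0,0],
)

```text
time: 5.55
eef_pos: [589.6, 246.3, 74.3]
orientation: [0.0, 0.683, 0.731, 0.001]
ft_force: [-0.4, 0.5, -0.8]
gripper_width: 54.8
finger_force: 0.0
```

Emit:
send_rows(
  claw=[55,55,55,55,55],
  dp=[
    [0,0,0],
    [0,0,-50],
    [0,0,-100],
    [0,0,-150],
    [0,0,-150],
  ],
  roll=[0,0,0,0,0],
)

```text
time: 6.05
eef_pos: [594.0, 246.8, 232.9]
orientation: [0.004, 0.683, 0.731, 0.008]
ft_force: [0.8, -0.6, 0.7]
gripper_width: 55.1
finger_force: 0.0
```

```bash
cat >> h.py <<'E'
def dial(n):
    s=manip.read_state();p=manip.grab_frame("wrist");save(p,n);w=cloud(p,s);im=p["image"].astype(int)
    m=sel(w,550,630,205,285,92,105);c=np.array(cv2.minEnclosingCircle(w[m][:,:2].astype(np.float32))[0])
    k=m&(im.min(2)>110);v=(w[k][:,:2]-c);v=v[np.hypot(*v.T)<18];a=np.degrees(np.arctan2(*v.mean(0)[::-1]))
    print("knob",c,len(v),v.mean(0),"clicks",((176.2-a)%360)/30)
    return s,p,w
E
python3 - <<'E'
from h import *
dial("w2");go(578,92.4,200,90-4)
E
```

```text
knob [587.7043457  245.43161011] 91 [8.0051402  4.03377282] clicks 4.981885463498484
t 6.1 pos [592.  246.4 228.8] yang 3.88 tilt [ 0.01   0.004 -1.   ] q7 -0.16 dp [-152.8  -24.7   28. ] roll -1.433 F [-0.6  0.1 -1.4] w 55.0
```

View pics/w2.png

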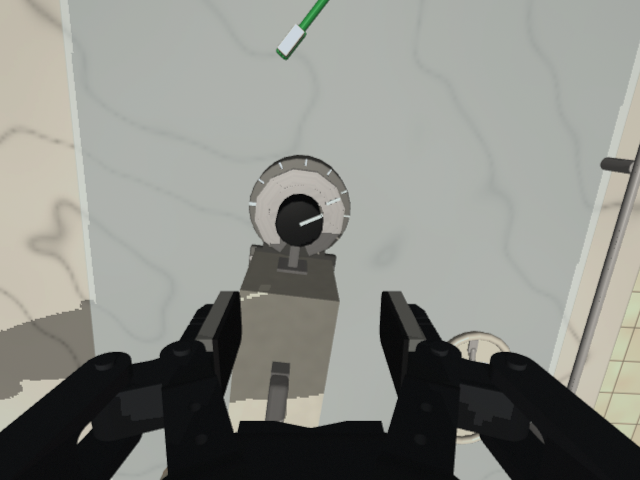

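Dial is on click 5, with the notch over the tongue at (293,250). Now to the handle.

Emit:
send_rows(
  claw=[45,45,45,45,45],
  dp=[
    [-50,-8,10],
    [-100,-16,20],
    [-153,-24,30],
    [-153,-24,30],
    [-153,-24,30],
  ],
  roll=[0.134,0.134,0.134,0.134,0.134],
)

```text
time: 6.6
eef_pos: [574.3, 88.2, 192.2]
orientation: [-0.0, 0.732, 0.681, -0.001]
ft_force: [0.7, 0.1, 0.1]
gripper_width: 44.9
finger_force: 0.0
```

```bash
python3 - <<'E'
from h import *
go(578,92,117,-4)
E
```

```text
t 6.6 pos [574.3  88.2 192.2] yang -4.16 tilt [-0.002 -0.001 -1.   ] q7 -0.04 dp [ 4.1  3.6 75.2] roll -0.003 F [0.7 0.1 0.1] w 44.9
```

Emit:
send_rows(
  claw=[45,45,45,45,45],
  dp=[
    [4,3.5,30],
    [4,3.5,60],
    [4,3.5,75],
    [4,3.5,75],
    [4,3.5,75],
  ],
  roll=[0,0,0,0,0],
)

```text
time: 7.1
eef_pos: [579.1, 97.1, 118.2]
orientation: [-0.0, 0.729, 0.684, 0.0]
ft_force: [-0.0, 0.2, -0.2]
gripper_width: 45.0
finger_force: 0.0
```

Emit:
send_rows(
  claw=[5,5,5,5,5],
  dp=[
    [0,0,0],
    [0,0,0],
    [0,0,0],
    [0,0,0],
    [0,0,0],
  ],
  roll=[0,0,0,0,0],
  force=80,
)

```text
time: 7.6
eef_pos: [579.0, 95.5, 119.7]
orientation: [-0.0, 0.73, 0.683, 0.001]
ft_force: [-2.9, 1.1, 5.1]
gripper_width: 12.4
finger_force: 78.8
```

```bash
python3 - <<'E'
from h import *
go(578,92,117,-4)
E
```

```text
t 7.6 pos [579.   95.5 119.7] yang -3.83 tilt [ 0.001  0.001 -1.   ] q7 -0.01 dp [-3.6 -0.7  2.7] roll 0.003 F [-2.9  1.1  5.1] w 12.4
```

Emit:
send_rows(
  claw=[5,5,5,5,5],
  dp=[
    [0,0,-10],
    [0,0,-20],
    [0,0,-30],
    [0,0,-40],
    [0,0,-50],
  ],
  roll=[0,0,0,0,0],
)

```text
time: 8.1
eef_pos: [579.4, 94.7, 169.9]
orientation: [0.0, 0.73, 0.683, 0.001]
ft_force: [0.2, 0.5, -1.6]
gripper_width: 12.4
finger_force: 78.8
```

Emit:
send_rows(
  claw=[5,5,5,5,5],
  dp=[
    [0,0,-20],
    [0,0,-40],
    [0,0,-40],
    [0,0,-40],
    [0,0,-40],
  ],
  roll=[0,0,0,0,0],
)

```text
time: 8.6
eef_pos: [578.1, 95.0, 207.2]
orientation: [-0.001, 0.73, 0.683, -0.001]
ft_force: [-0.2, 0.8, -2.7]
gripper_width: 12.3
finger_force: 78.9
```

```bash
python3 - <<'E'
from h import *
go(600,-190,216,-4)
p=manip.grab_frame("scene");save(p,"sc1")
E
```

```text
t 8.6 pos [578.1  95.  207.2] yang -3.83 tilt [-0.002 -0.    -1.   ] q7 -0.05 dp [-282.9   40.9   -8.8] roll 0.003 F [-0.2  0.8 -2.7] w 12.3
```

View pics/sc1.png

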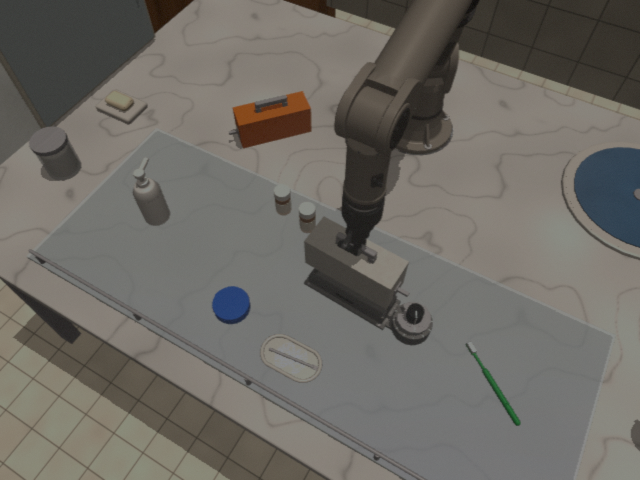

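The lid is off and hanging in the gripper above the base. I'll carry it to free ledge space near (600,-190).

Emit:
send_rows(
  claw=[5,5,5,5,5],
  dp=[
    [-40,6,0],
    [-85,13,0],
    [-130,20,0],
    [-175,27,0],
    [-220,33,0],
  ],
  roll=[0,0,0,0,0],
)

```text
time: 9.15
eef_pos: [596.6, -128.0, 207.1]
orientation: [-0.001, 0.73, 0.683, -0.0]
ft_force: [-0.0, 0.9, -2.7]
gripper_width: 12.3
finger_force: 78.8
```

Emit:
send_rows(
  claw=[5,5,5,5,5],
  dp=[
    [-40,5,0],
    [-63,8,20],
    [-63,8,40],
    [-63,8,60],
    [-63,8,80],
  ],
  roll=[0,0,0,0,0],
)

```text
time: 9.65
eef_pos: [600.1, -190.1, 126.1]
orientation: [-0.001, 0.731, 0.683, -0.001]
ft_force: [0.1, 0.4, -2.1]
gripper_width: 12.7
finger_force: 78.8
```

Emit:
send_rows(
  claw=[5,5,5,5,5],
  dp=[
    [0,0,0],
    [0,0,5],
    [0,0,10],
    [0,0,15],
    [0,0,15],
  ],
  roll=[0,0,0,0,0],
)

```text
time: 10.15
eef_pos: [600.7, -189.9, 113.0]
orientation: [-0.0, 0.73, 0.683, -0.0]
ft_force: [-0.9, 0.5, -2.3]
gripper_width: 12.2
finger_force: 78.8
```

Emit:
send_rows(
  claw=[5,5,5,5,5],
  dp=[
    [0,0,1],
    [0,0,2],
    [0,0,3],
    [0,0,3],
    [0,0,3],
  ],
  roll=[0,0,0,0,0],
)

```text
time: 10.65
eef_pos: [601.2, -190.3, 111.6]
orientation: [0.0, 0.73, 0.683, 0.0]
ft_force: [-1.7, 1.0, 6.0]
gripper_width: 12.3
finger_force: 79.9
```

Emit:
send_rows(
  claw=[45,45,45,45,45],
  dp=[
    [0,0,0],
    [0,0,0],
    [0,0,0],
    [0,0,-45],
    [0,0,-90],
  ],
  roll=[0,0,0,0,0],
)

```text
time: 11.15
eef_pos: [599.8, -189.4, 199.3]
orientation: [-0.002, 0.73, 0.683, -0.001]
ft_force: [0.9, -0.2, -0.1]
gripper_width: 44.9
finger_force: 0.0
```

```bash
python3 - <<'E'
from h import *
p=manip.grab_frame("top");w=cloud(p);save(p,"top1")
print("lid",rect(w,sel(w,500,700,-330,-20,97,108)))
print("handle",rect(w,sel(w,500,700,-300,-20,124,136)))
m=sel(w,420,530,-230,-20,86,96);n,l,st,c=cv2.connectedComponentsWithStats(m.astype(np.uint8))
for i in range(1,n):
    if st[i,4]>60: print("vial",w[l==i].mean(0),cv2.minEnclosingCircle(w[l==i][:,:2].astype(np.float32)))
m=sel(w,500,660,-40,230,50,68);print("base",rect(w,m))
go(467.5,-89.5,150,0)
E
```

```text
lid (887, np.float64(102.6), ((601.6556396484375, -192.48280334472656), (204.9896697998047, 76.09772491455078), 86.36286926269531))
handle (5, np.float64(129.5), ((606.5657958984375, -149.99415588378906), (2.3327295780181885, 5.0087690353393555), 82.35795593261719))
base (701, np.float64(59.8), ((581.1902465820312, 113.26152038574219), (235.99899291992188, 73.58454895019531), 86.13725280761719))
t 11.2 pos [ 604.7 -192.1  209.8] yang -3.81 tilt [ 0.013 -0.005 -1.   ] q7 0.46 dp [  93.5 -144.4   57.6] roll -0.066 F [ 2.3 -1.3  6.4] w 45.0
```

View pics/top1.png

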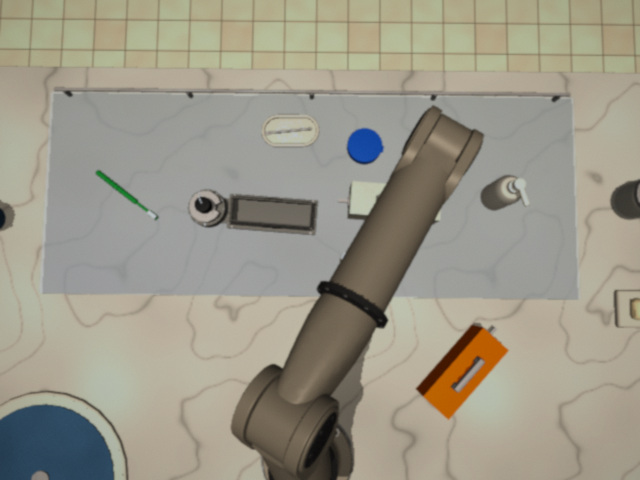

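Top view: the base is open at (273,213) and the lid stands at about (385,200). The arm hides the vials, so I'll move over vial A and check with the wrist camera.

Emit:
send_rows(
  claw=[62,62,62,62,62],
  dp=[
    [30,-48,0],
    [60,-96,0],
    [93,-144,0],
    [93,-144,0],
    [93,-144,0],
  ],
  roll=[0,0,0,0,0],
)

```text
time: 11.7
eef_pos: [461.3, -84.8, 199.9]
orientation: [-0.002, 0.729, 0.685, 0.001]
ft_force: [-0.3, -0.6, -0.1]
gripper_width: 62.5
finger_force: 0.0
```

```bash
cat >> h.py <<'E'
def vials(cam="wrist",z0=86,z1=97,box=(380,545,-350,60)):
    s=manip.read_state();p=manip.grab_frame(cam);w=cloud(p,s)
    m=sel(w,*box,z0,z1);n,l,st,c=cv2.connectedComponentsWithStats(m.astype(np.uint8))
    for i in range(1,n):
        if st[i,4]>60:
            print("vial",cam,w[l==i].mean(0).round(1),cv2.minEnclosingCircle(w[l==i][:,:2].astype(np.float32)))
    return p,w
E
python3 - <<'E'
from h import *
p,_=vials(); save(p,"w3"); vials("top"); go(467.5,-89.5,62,-4)
E
```

```text
vial wrist [465.7 -91.2  91.8] ((465.6038818359375, -92.03963470458984), 20.330732345581055)
vial wrist [ 449.2 -171.7   91.7] ((449.3148498535156, -173.43487548828125), 20.683319091796875)
t 11.8 pos [464.2 -87.8 200.7] yang -3.79 tilt [ 0.002 -0.    -1.   ] q7 0.23 dp [ -1.5   3.1 138.7] roll 0.004 F [-0.2 -0.4  0.7] w 61.8
```

Emit:
send_rows(
  claw=[62,62,62,62,62],
  dp=[
    [-2.5,2.5,40],
    [-2.5,2.5,80],
    [-2.5,2.5,115],
    [-2.5,2.5,138],
    [-2.5,2.5,138],
  ],
  roll=[0,0,0,0,0],
)

```text
time: 12.3
eef_pos: [463.9, -91.6, 59.2]
orientation: [-0.002, 0.731, 0.682, -0.003]
ft_force: [-0.9, -0.2, 0.5]
gripper_width: 62.5
finger_force: 0.0
```

Emit:
send_rows(
  claw=[30,30,30,30,30],
  dp=[
    [0,0,0],
    [0,0,0],
    [0,0,0],
    [0,0,0],
    [0,0,0],
  ],
  roll=[0,0,0,0,0],
  force=25,
)

```text
time: 12.8
eef_pos: [467.0, -90.6, 63.4]
orientation: [0.001, 0.73, 0.683, 0.001]
ft_force: [-0.1, -0.2, 3.2]
gripper_width: 40.0
finger_force: 25.6
```

Emit:
send_rows(
  claw=[30,30,30,30,30],
  dp=[
    [0,0,-20],
    [0,0,-50],
    [0,0,-90],
    [0,0,-90],
    [0,0,-90],
  ],
  roll=[0,0,0,0,0],
)

```text
time: 13.3
eef_pos: [466.4, -90.2, 153.2]
orientation: [0.001, 0.73, 0.683, 0.001]
ft_force: [-0.5, -0.2, -1.3]
gripper_width: 40.5
finger_force: 25.7
```

```bash
python3 - <<'E'
from h import *
go(575,46,150,-3.8)
E
```

```text
t 13.3 pos [466.4 -90.2 153.2] yang -3.81 tilt [ 0.002  0.001 -1.   ] q7 0.27 dp [143.1  99.3   3.5] roll -0.0 F [-0.5 -0.2 -1.3] w 40.5
```

Emit:
send_rows(
  claw=[30,30,30,30,30],
  dp=[
    [36,25,0],
    [72,50,0],
    [108,75,0],
    [143,99,0],
    [143,99,0],
  ],
  roll=[0,0,0,0,0],
)

```text
time: 13.8
eef_pos: [575.6, 54.6, 149.3]
orientation: [-0.002, 0.726, 0.687, 0.001]
ft_force: [-0.6, 0.5, -1.4]
gripper_width: 40.0
finger_force: 25.8
```

Emit:
send_rows(
  claw=[30,30,30,30,30],
  dp=[
    [0,0,0],
    [0,0,15],
    [0,0,30],
    [0,0,30],
    [0,0,30],
  ],
  roll=[0,0,0,0,0],
)

```text
time: 14.3
eef_pos: [573.0, 44.2, 121.9]
orientation: [-0.0, 0.731, 0.682, -0.001]
ft_force: [0.9, -0.2, -0.3]
gripper_width: 39.8
finger_force: 25.8
```

```bash
python3 - <<'E'
from h import *
go(575,46,72,-3.8)
E
```

```text
t 14.3 pos [573.   44.2 121.9] yang -3.97 tilt [-0.002 -0.001 -1.   ] q7 0.08 dp [ 1.9  1.9 49.9] roll -0.003 F [ 0.9 -0.2 -0.3] w 39.8
```

Emit:
send_rows(
  claw=[30,30,30,30,30],
  dp=[
    [2,1.5,0],
    [2,1.5,15],
    [2,1.5,30],
    [2,1.5,45],
    [2,1.5,50],
  ],
  roll=[0,0,0,0,0],
)

```text
time: 14.8
eef_pos: [574.8, 47.7, 71.4]
orientation: [-0.001, 0.73, 0.683, -0.001]
ft_force: [-7.3, 0.4, 24.5]
gripper_width: 40.3
finger_force: 28.0
```

Emit:
send_rows(
  claw=[30,30,30],
  dp=[
    [0,0,1],
    [0,0,1],
    [0,0,1],
  ],
  roll=[0,0,0],
)

```text
time: 15.1
eef_pos: [576.3, 47.5, 71.7]
orientation: [0.0, 0.73, 0.683, 0.0]
ft_force: [-0.6, 0.4, -0.9]
gripper_width: 40.5
finger_force: 25.8
```

Emit:
send_rows(
  claw=[45,60,60,60,60],
  dp=[
    [0,0,0],
    [0,0,0],
    [0,0,-40],
    [0,0,-80],
    [0,0,-120],
  ],
  roll=[0,0,0,0,0],
)

```text
time: 15.6
eef_pos: [575.6, 47.5, 192.7]
orientation: [0.0, 0.73, 0.683, -0.0]
ft_force: [0.2, -0.1, 0.2]
gripper_width: 60.1
finger_force: 0.0
```

Emit:
send_rows(
  claw=[62,62],
  dp=[
    [0,0,0],
    [0,0,0],
  ],
  roll=[0,0],
)

```text
time: 15.8
eef_pos: [576.6, 47.6, 192.6]
orientation: [0.001, 0.73, 0.683, 0.001]
ft_force: [0.3, -0.5, 0.4]
gripper_width: 61.9
finger_force: 0.0
```

```bash
python3 - <<'E'
from h import *
p,w=vials("wrist",85,110,(520,630,-30,150)); save(p,"w4")
vials("top");go(450,-172,150,-4)
E
```

```text
vial wrist [574.5  49.   99.3] ((574.4087524414062, 47.18844223022461), 20.50340461730957)
vial top [ 450.8 -170.7   92. ] ((450.6665344238281, -170.83578491210938), 20.240234375)
t 15.9 pos [574.9  47.8 190.1] yang -3.83 tilt [-0.002  0.    -1.   ] q7 0.04 dp [-227.7 -109.8   40.4] roll 0.003 F [ 0.6  0.8 -0.5] w 62.1
```

View pics/w4.png

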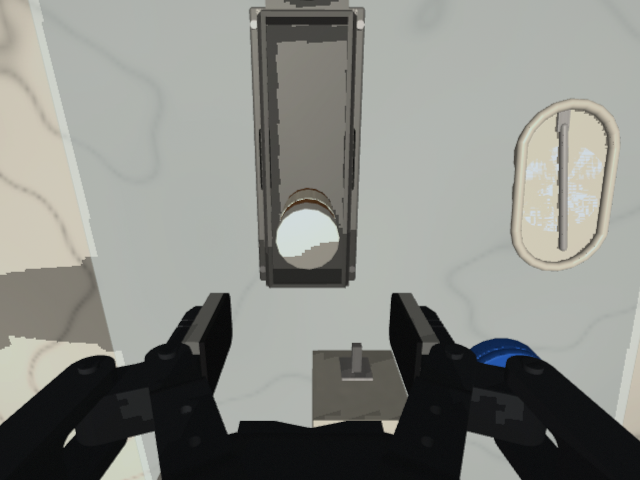

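Wrist view: vial A stands upright in the base at (308,235) with its cap top at z≈99, so it is on the floor. Now vial B.

Emit:
send_rows(
  claw=[62,62,62,62,62],
  dp=[
    [-40,-20,0],
    [-82,-40,0],
    [-125,-60,0],
    [-168,-80,0],
    [-210,-101,0],
  ],
  roll=[0,0,0,0,0],
)

```text
time: 16.4
eef_pos: [458.8, -156.2, 189.7]
orientation: [-0.001, 0.73, 0.683, -0.001]
ft_force: [0.4, -0.1, 1.1]
gripper_width: 62.2
finger_force: 0.0
```

Emit:
send_rows(
  claw=[62,62,62,62,62],
  dp=[
    [-18,-9,0],
    [-18,-9,0],
    [-18,-9,0],
    [-18,-9,0],
    [-18,-9,0],
  ],
  roll=[0,0,0,0,0],
)

```text
time: 16.9
eef_pos: [451.5, -170.7, 190.7]
orientation: [-0.0, 0.729, 0.684, -0.0]
ft_force: [0.3, 0.2, 0.5]
gripper_width: 62.3
finger_force: 0.0
```

```bash
python3 - <<'E'
from h import *
vials();go(450.3,-171.5,62,-4)
E
```

```text
vial wrist [ 449.2 -172.4   91.8] ((449.1272277832031, -173.58380126953125), 20.454084396362305)
t 16.95 pos [ 451.5 -171.   190.9] yang -3.65 tilt [-0.001  0.    -1.   ] q7 0.44 dp [ -0.6  -1.  128.9] roll 0.006 F [-0.6  0.6  0.3] w 61.7
```

Target in base at y=+46: (581,138).

Emit:
send_rows(
  claw=[62,62,62,62,62],
  dp=[
    [-0.5,-1,40],
    [-0.5,-1,80],
    [-0.5,-1,115],
    [-0.5,-1,129],
    [-0.5,-1,129],
  ],
  roll=[0,0,0,0,0],
)

```text
time: 17.45
eef_pos: [447.9, -171.3, 59.9]
orientation: [-0.003, 0.73, 0.684, -0.002]
ft_force: [-0.8, -1.1, 0.1]
gripper_width: 62.1
finger_force: 0.0
```

Emit:
send_rows(
  claw=[30,30,30,30,30],
  dp=[
    [0,0,0],
    [0,0,0],
    [0,0,0],
    [0,0,0],
    [0,0,0],
  ],
  roll=[0,0,0,0,0],
  force=25,
)

```text
time: 17.95
eef_pos: [450.8, -173.3, 63.3]
orientation: [0.001, 0.73, 0.683, 0.001]
ft_force: [0.2, 0.1, 3.1]
gripper_width: 40.1
finger_force: 25.6
```

Emit:
send_rows(
  claw=[30,30,30,30,30],
  dp=[
    [0,0,-20],
    [0,0,-60],
    [0,0,-105],
    [0,0,-130],
    [0,0,-130],
  ],
  roll=[0,0,0,0,0],
)

```text
time: 18.45
eef_pos: [452.4, -174.4, 196.3]
orientation: [0.004, 0.73, 0.683, 0.003]
ft_force: [0.5, -0.2, -0.3]
gripper_width: 40.2
finger_force: 25.8
```

```bash
python3 - <<'E'
from h import *
go(581,138,190,-3.8)
E
```

```text
t 18.45 pos [ 452.4 -174.4  196.3] yang -3.84 tilt [ 0.009 -0.002 -1.   ] q7 0.44 dp [320.3 107.3   6.9] roll -0.001 F [ 0.5 -0.2 -0.3] w 40.2
```

Emit:
send_rows(
  claw=[30,30,30,30,30],
  dp=[
    [42,14,0],
    [85,28,0],
    [128,42,0],
    [171,56,0],
    [214,71,0],
  ],
  roll=[0,0,0,0,0],
)

```text
time: 18.95
eef_pos: [534.1, 37.6, 190.8]
orientation: [-0.001, 0.73, 0.683, -0.001]
ft_force: [0.4, 0.1, -1.2]
gripper_width: 40.5
finger_force: 25.7
```

Emit:
send_rows(
  claw=[30,30,30,30,30],
  dp=[
    [43,14,0],
    [85,28,0],
    [104,36,0],
    [104,36,30],
    [104,36,60],
  ],
  roll=[0,0,0,0,0],
)

```text
time: 19.45
eef_pos: [577.7, 138.4, 130.4]
orientation: [-0.0, 0.73, 0.684, -0.0]
ft_force: [0.6, -0.5, -2.0]
gripper_width: 40.0
finger_force: 25.8
```

Emit:
send_rows(
  claw=[30,30,30],
  dp=[
    [0,0,0],
    [0,0,0],
    [0,0,0],
  ],
  roll=[0,0,0],
)

```text
time: 19.75
eef_pos: [578.8, 136.8, 133.6]
orientation: [0.001, 0.731, 0.683, 0.001]
ft_force: [-0.1, -0.3, 0.8]
gripper_width: 40.1
finger_force: 25.7
```

```bash
python3 - <<'E'
from h import *
go(581,138,72,-3.8)
E
```

```text
t 19.75 pos [578.8 136.8 133.6] yang -3.87 tilt [ 0.002  0.    -1.   ] q7 -0.09 dp [ 1.3  2.  61.6] roll -0.001 F [-0.1 -0.3  0.8] w 40.1
```

Emit:
send_rows(
  claw=[30,30,30,30,30],
  dp=[
    [1,2,15],
    [1,2,30],
    [1,2,45],
    [1,2,56],
    [1,2,61],
  ],
  roll=[0,0,0,0,0],
)

```text
time: 20.25
eef_pos: [578.6, 138.1, 71.1]
orientation: [-0.001, 0.73, 0.683, -0.001]
ft_force: [-8.2, -0.1, 23.8]
gripper_width: 40.2
finger_force: 27.6
```

Emit:
send_rows(
  claw=[30,30,30,60,60],
  dp=[
    [0,0,0],
    [0,0,0],
    [0,0,0],
    [0,0,0],
    [0,0,0],
  ],
  roll=[0,0,0,0,0],
)

```text
time: 20.75
eef_pos: [580.1, 138.1, 71.5]
orientation: [0.0, 0.73, 0.683, 0.0]
ft_force: [-0.2, -0.1, 0.4]
gripper_width: 59.8
finger_force: 0.0
```

Emit:
send_rows(
  claw=[60,60,60,60,60],
  dp=[
    [0,0,-40],
    [0,0,-80],
    [0,0,-120],
    [0,0,-120],
    [0,0,-120],
  ],
  roll=[0,0,0,0,0],
)

```text
time: 21.25
eef_pos: [580.6, 138.1, 192.6]
orientation: [0.001, 0.73, 0.683, 0.001]
ft_force: [-0.7, 0.3, -1.1]
gripper_width: 60.8
finger_force: 0.0
```

```bash
python3 - <<'E'
from h import *
p,w=vials("wrist",85,110,(520,630,-30,170)); save(p,"w5")
p,w2=vials("top",85,110,(520,630,-30,170))
print("lid",rect(w2,sel(w2,500,700,-330,-70,97,108)),"handle",rect(w2,sel(w2,500,700,-300,-70,126,136)))
m=sel(w,500,660,-40,200,58,66);print("rim",rect(w,m)); m=sel(w2,500,660,-40,200,58,66);print("rim top",rect(w2,m))
go(601,-190,200,-4)
E
```

```text
vial wrist [578.7 139.2  99.3] ((578.5177001953125, 137.57095336914062), 20.38351821899414)
vial wrist [574.6  51.   98.4] ((574.274169921875, 47.521751403808594), 20.79083824157715)
vial top [577.8 133.  100.4] ((579.9435424804688, 138.8198699951172), 19.99286460876465)
vial top [575.5  49.1 100.1] ((576.1317138671875, 49.21845626831055), 20.264629364013672)
lid (2636, np.float64(102.5), ((600.9069213867188, -192.66314697265625), (205.31272888183594, 76.14119720458984), 85.98322296142578)) handle (253, np.float64(131.8), ((601.0053100585938, -192.83840942382812), (89.59224700927734, 14.860199928283691), 86.22673797607422))
rim (3501, np.float64(61.8), ((576.8015747070312, 91.35401153564453), (190.87098693847656, 60.92878341674805), 86.1219711303711))
rim top (276, np.float64(62.1), ((576.831298828125, 77.34849548339844), (159.64968872070312, 62.699737548828125), 85.81263732910156))
t 21.35 pos [578.9 138.1 190. ] yang -3.83 tilt [-0.002 -0.    -1.   ] q7 -0.11 dp [-325.9   44.    -9.9] roll 0.003 F [-0.4 -0.6 -0.4] w 59.9
```

View pics/w5.png

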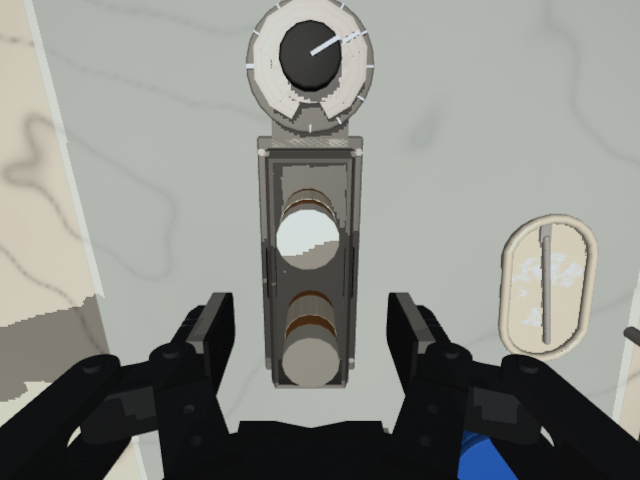

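Both vials stand in the base at (308,240) and (310,362), and the dial is still on click 5. Now I'll fetch the lid.

Emit:
send_rows(
  claw=[45,45,45,45,45],
  dp=[
    [-45,6,0],
    [-90,12,0],
    [-135,18,0],
    [-180,24,0],
    [-225,31,0],
  ],
  roll=[0,0,0,0,0],
)

```text
time: 21.85
eef_pos: [594.4, -89.7, 189.3]
orientation: [-0.002, 0.73, 0.683, -0.001]
ft_force: [1.0, -0.1, 0.0]
gripper_width: 44.6
finger_force: 0.0
```

Emit:
send_rows(
  claw=[45,45,45,45,45],
  dp=[
    [-45,6,0],
    [-100,13,0],
    [-100,13,0],
    [-100,13,0],
    [-100,13,0],
  ],
  roll=[0,0,0,0,0],
)

```text
time: 22.35
eef_pos: [601.7, -187.2, 189.7]
orientation: [-0.002, 0.73, 0.684, 0.0]
ft_force: [0.9, 0.2, -1.6]
gripper_width: 44.6
finger_force: 0.0
```

```bash
python3 - <<'E'
from h import *
s=manip.read_state();p=manip.grab_frame("wrist");w=cloud(p,s)
print("handle",rect(w,sel(w,500,700,-300,-70,126,136)))
go(600.7,-189.5,110,-3.8)
E
```

```text
handle (3759, np.float64(131.6), ((599.5184326171875, -194.3017578125), (89.16632843017578, 13.997081756591797), 86.3909912109375))
t 22.4 pos [ 602.2 -186.3  190. ] yang -3.66 tilt [-0.002  0.003 -1.   ] q7 0.46 dp [-3.5 -1.1 80. ] roll 0.002 F [0.3 1.8 0.8] w 45.2
```

Emit:
send_rows(
  claw=[45,45,45,45,45],
  dp=[
    [-3.5,-1,30],
    [-3.5,-1,60],
    [-3.5,-1,79],
    [-3.5,-1,79],
    [-3.5,-1,79],
  ],
  roll=[0,0,0,0,0],
)

```text
time: 22.9
eef_pos: [601.3, -190.6, 112.4]
orientation: [-0.0, 0.729, 0.684, 0.0]
ft_force: [0.5, 0.2, 0.1]
gripper_width: 45.0
finger_force: 0.0
```

Emit:
send_rows(
  claw=[5,5,5,5,5],
  dp=[
    [0,0,0],
    [0,0,0],
    [0,0,0],
    [0,0,0],
    [0,0,0],
  ],
  roll=[0,0,0,0,0],
  force=80,
)

```text
time: 23.4
eef_pos: [601.2, -192.8, 114.0]
orientation: [0.001, 0.73, 0.683, 0.001]
ft_force: [-1.6, 1.4, 5.8]
gripper_width: 11.7
finger_force: 80.0
```

```bash
python3 - <<'E'
from h import *
p=manip.grab_frame("top");w2=cloud(p)
print("lid",rect(w2,sel(w2,500,700,-330,-70,97,108)))
s=manip.read_state();e=s["eef_pos"];go(e[0]-22.1,e[1]+286.1,e[2],-3.8)
E
```

```text
lid (962, np.float64(102.6), ((601.572509765625, -192.8528289794922), (205.5133056640625, 76.04486083984375), 85.86223602294922))
t 23.45 pos [ 601.2 -192.7  114. ] yang -3.83 tilt [ 0.002  0.    -1.   ] q7 0.5 dp [284.  -41.1  -0. ] roll -0.0 F [-2.2  2.   7. ] w 11.9
```

Emit:
send_rows(
  claw=[5,5,5,5,5],
  dp=[
    [0,0,-25],
    [0,0,-50],
    [0,0,-80],
    [0,0,-115],
    [0,0,-115],
  ],
  roll=[0,0,0,0,0],
)

```text
time: 23.95
eef_pos: [603.6, -194.6, 232.8]
orientation: [0.005, 0.73, 0.683, 0.002]
ft_force: [-0.2, -1.1, -1.4]
gripper_width: 12.7
finger_force: 79.1
```

Emit:
send_rows(
  claw=[5,5,5,5,5],
  dp=[
    [40,-6,0],
    [80,-12,0],
    [120,-17,0],
    [160,-23,0],
    [200,-29,0],
  ],
  roll=[0,0,0,0,0],
)

```text
time: 24.45
eef_pos: [584.3, 10.6, 225.8]
orientation: [-0.001, 0.73, 0.683, -0.001]
ft_force: [0.6, 0.6, -1.5]
gripper_width: 12.3
finger_force: 79.0
```

Emit:
send_rows(
  claw=[5,5,5,5,5],
  dp=[
    [40,-6,0],
    [84,-12,0],
    [84,-12,20],
    [84,-12,35],
    [84,-12,35],
  ],
  roll=[0,0,0,0,0],
)

```text
time: 24.95
eef_pos: [576.1, 93.9, 188.5]
orientation: [-0.002, 0.73, 0.683, -0.003]
ft_force: [-0.6, -0.2, -2.1]
gripper_width: 11.9
finger_force: 79.0
```

Emit:
send_rows(
  claw=[5,5,5],
  dp=[
    [0,0,0],
    [0,0,0],
    [0,0,0],
  ],
  roll=[0,0,0],
)

```text
time: 25.25
eef_pos: [579.6, 93.0, 193.2]
orientation: [0.0, 0.731, 0.683, 0.001]
ft_force: [0.8, 0.5, -1.6]
gripper_width: 11.9
finger_force: 79.0
```

```bash
python3 - <<'E'
from h import *
s=manip.read_state();p=manip.grab_frame("wrist");save(p,"w6");w=cloud(p,s)
print("wrist lidtop",rect(w,sel(w,500,700,-60,205,160,190)))
p=manip.grab_frame("top");w2=cloud(p);print("top lidtop",rect(w2,sel(w2,500,700,-60,205,160,190)))
p=manip.grab_frame("scene");save(p,"sc2");w2=cloud(p)
print("scene lidtop",rect(w2,sel(w2,500,700,-60,205,172,184)),rect(w2,sel(w2,500,700,-60,205,155,184)))
go(579.0,93.5,119,-3.8)
E
```

```text
wrist lidtop (47971, np.float64(181.4), ((579.8584594726562, 108.63172912597656), (169.53353881835938, 75.66604614257812), 86.11375427246094))
top lidtop (1432, np.float64(181.5), ((576.9022827148438, 41.01075744628906), (100.8938980102539, 76.19059753417969), 85.89056396484375))
scene lidtop (2491, np.float64(180.7), ((578.8612060546875, 91.0680160522461), (206.20997619628906, 79.41816711425781), 86.32185363769531)) (2885, np.float64(178.3), ((578.8627319335938, 91.09174346923828), (206.2575225830078, 79.41816711425781), 86.32185363769531))
t 25.4 pos [579.3  93.3 192.9] yang -3.86 tilt [ 0.001  0.    -1.   ] q7 -0.04 dp [ 0.1 -0.4 73.9] roll -0.001 F [ 0.4 -0.4 -1.4] w 12.2
```

View pics/w6.png

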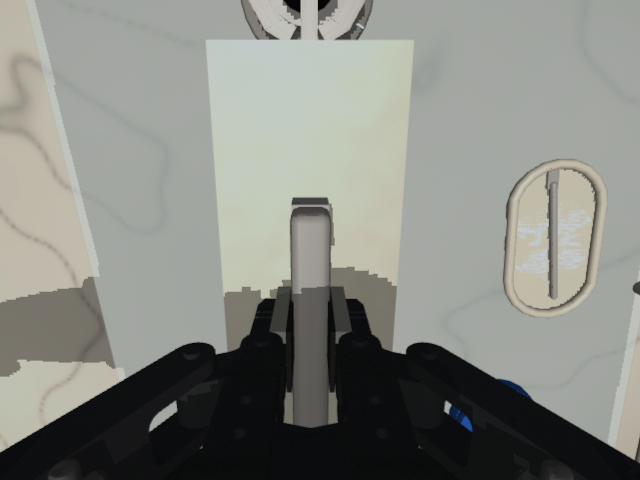

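The lid is held level and aligned, with its tongue pointing at the dial notch near (310,20). Lowering it.

Emit:
send_rows(
  claw=[5,5,5,5,5],
  dp=[
    [0,0,8],
    [0,0,16],
    [0,0,24],
    [0,0,32],
    [0,0,40],
  ],
  roll=[0,0,0,0,0],
)

```text
time: 25.9
eef_pos: [578.6, 93.5, 151.2]
orientation: [-0.0, 0.73, 0.683, -0.0]
ft_force: [0.2, 0.6, -2.9]
gripper_width: 12.2
finger_force: 79.1
```

Emit:
send_rows(
  claw=[5,5,5,5,5],
  dp=[
    [0,0,6],
    [0,0,12],
    [0,0,18],
    [0,0,24],
    [0,0,28],
  ],
  roll=[0,0,0,0,0],
)

```text
time: 26.4
eef_pos: [578.9, 93.6, 124.0]
orientation: [0.0, 0.73, 0.683, 0.0]
ft_force: [-1.0, -0.0, 2.2]
gripper_width: 11.9
finger_force: 79.7
```

Emit:
send_rows(
  claw=[5,5,5,5,5],
  dp=[
    [0,0,2],
    [0,0,4],
    [0,0,6],
    [0,0,6],
    [0,0,6],
  ],
  roll=[0,0,0,0,0],
)

```text
time: 26.9
eef_pos: [578.8, 93.6, 122.0]
orientation: [-0.001, 0.73, 0.683, 0.001]
ft_force: [-8.2, 0.2, 19.0]
gripper_width: 12.1
finger_force: 82.0
```

```bash
python3 - <<'E'
from h import *
s=manip.read_state();p=manip.grab_frame("wrist");w=cloud(p,s);print("lidtop",rect(w,sel(w,500,700,-60,205,103,125)))
p=manip.grab_frame("scene");w=cloud(p);print("scene",rect(w,sel(w,500,700,-60,205,103,125)));go(579,93.5,119)
E
```

```text
lidtop (48166, np.float64(110.3), ((579.0711669921875, 109.25132751464844), (169.46115112304688, 75.67184448242188), 86.10564422607422))
scene (2385, np.float64(110.3), ((578.906982421875, 91.3819351196289), (206.30845642089844, 78.05580139160156), 86.37715911865234))
t 27.0 pos [578.8  93.6 122. ] yang -3.82 tilt [ 0.001  0.002 -1.   ] q7 -0.01 dp [-0.1  0.2  3. ] roll None F [-7.4 -0.  19. ] w 12.3
```

Lid is home: its top is at z=110.3, the same as at the start. Release it and go to the dial.

Emit:
send_rows(
  claw=[45,45,45,45,45],
  dp=[
    [0,0,-3],
    [0,0,-3],
    [0,0,-3],
    [0,0,-50],
    [0,0,-95],
  ],
  roll=[0,0,0,0,0],
)

```text
time: 27.5
eef_pos: [577.5, 93.5, 212.2]
orientation: [-0.001, 0.73, 0.683, -0.002]
ft_force: [1.5, 0.2, 1.1]
gripper_width: 45.2
finger_force: 0.0
```

Emit:
send_rows(
  claw=[55,55,55,55,55],
  dp=[
    [45,0,0],
    [95,0,0],
    [153,-1,0],
    [153,-1,0],
    [153,-1,0],
  ],
  roll=[0,0,0,0,0],
)

```text
time: 28.0
eef_pos: [587.0, 249.9, 211.6]
orientation: [-0.001, 0.728, 0.685, -0.001]
ft_force: [-0.5, -1.4, -1.0]
gripper_width: 54.7
finger_force: 0.0
```

```bash
python3 - <<'E'
from h import *
s,p,w=dial("w7");go(588.5,246.3,73,-3.8)
p=manip.grab_frame("scene");w=cloud(p);print("scene",rect(w,sel(w,500,700,-60,205,103,125)))
E
```

```text
knob [587.71563721 245.64131165] 104 [8.26043415 3.96573191] clicks 5.0184971863538665
t 28.05 pos [587.7 246.4 212.1] yang -3.74 tilt [-0.001 -0.002 -1.   ] q7 -0.28 dp [  0.3   0.9 139.1] roll 0.001 F [ 0.1 -1.2  0.3] w 55.2
scene (2658, np.float64(110.4), ((578.0242309570312, 91.41105651855469), (206.58554077148438, 79.18522644042969), 85.80626678466797))
```

Emit:
send_rows(
  claw=[55,55,55,55,55],
  dp=[
    [0,0.5,40],
    [0,0.5,80],
    [0,0.5,115],
    [0,0.5,138],
    [0,0.5,138],
  ],
  roll=[0,0,0,0,0],
)

```text
time: 28.6
eef_pos: [585.9, 241.9, 71.4]
orientation: [-0.001, 0.732, 0.681, -0.004]
ft_force: [0.1, -0.6, 0.6]
gripper_width: 54.9
finger_force: 0.0
```

Emit:
send_rows(
  claw=[30,30,30,30,30],
  dp=[
    [0,0,0],
    [0,0,0],
    [0,0,0],
    [0,0,0],
    [0,0,0],
  ],
  roll=[0,0,0,0,0],
  force=50,
)

```text
time: 29.1
eef_pos: [588.1, 244.4, 77.2]
orientation: [-0.0, 0.731, 0.683, -0.001]
ft_force: [-4.4, -1.6, 2.0]
gripper_width: 34.4
finger_force: 50.8
```

Emit:
send_rows(
  claw=[30,30,30,30,30],
  dp=[
    [0,0,0],
    [0,0,0],
    [0,0,0],
    [0,0,0],
    [0,0,0],
  ],
  roll=[-0.14,-0.28,-0.42,-0.56,-0.7],
)

```text
time: 29.6
eef_pos: [588.8, 244.6, 77.1]
orientation: [0.0, 0.45, 0.893, -0.0]
ft_force: [-2.9, -0.9, 0.8]
gripper_width: 34.2
finger_force: 50.7
```

Emit:
send_rows(
  claw=[30,30,30,30,30],
  dp=[
    [0,0,0],
    [0,0,0],
    [0,0,0],
    [0,0,0],
    [0,0,0],
  ],
  roll=[-0.14,-0.28,-0.42,-0.56,-0.7],
)

```text
time: 30.1
eef_pos: [589.2, 245.3, 77.2]
orientation: [0.001, 0.117, 0.993, 0.0]
ft_force: [-1.7, 0.5, -1.6]
gripper_width: 34.8
finger_force: 50.5
```

Emit:
send_rows(
  claw=[30,30,30,30,30],
  dp=[
    [0,0,0],
    [0,0,0],
    [0,0,0],
    [0,0,0],
    [0,0,0],
  ],
  roll=[-0.14,-0.28,-0.42,-0.56,-0.7],
)

```text
time: 30.6
eef_pos: [589.2, 246.1, 77.2]
orientation: [0.001, -0.231, 0.973, 0.0]
ft_force: [-1.7, -0.2, -0.6]
gripper_width: 34.5
finger_force: 50.5
```

Emit:
send_rows(
  claw=[30,30,30,30,30],
  dp=[
    [0,0,0],
    [0,0,0],
    [0,0,0],
    [0,0,0],
    [0,0,0],
  ],
  roll=[-0.14,-0.28,-0.42,-0.52,-0.52],
)

```text
time: 31.1
eef_pos: [588.7, 246.5, 77.1]
orientation: [0.001, -0.471, 0.882, 0.001]
ft_force: [-3.7, 0.8, 2.4]
gripper_width: 34.6
finger_force: 50.9
```

Emit:
send_rows(
  claw=[30,55,55,55,55],
  dp=[
    [0,0,0],
    [0,0,0],
    [0,0,0],
    [0,0,0],
    [0,0,0],
  ],
  roll=[0,0,0,0,0],
)

```text
time: 31.6
eef_pos: [589.3, 245.8, 75.4]
orientation: [0.0, -0.471, 0.882, -0.0]
ft_force: [0.1, -0.4, 0.9]
gripper_width: 54.6
finger_force: 0.0
```

Emit:
send_rows(
  claw=[55,55,55,55,55],
  dp=[
    [0,0,-40],
    [0,0,-90],
    [0,0,-140],
    [0,0,-140],
    [0,0,-140],
  ],
  roll=[0,0,0,0,0],
)

```text
time: 32.1
eef_pos: [589.9, 246.6, 217.5]
orientation: [0.002, -0.471, 0.882, -0.0]
ft_force: [0.9, 0.3, -0.4]
gripper_width: 54.9
finger_force: 0.0
```

```bash
python3 - <<'E'
from h import *
s,p,w=dial("w8");go(588.5,246.3,73,-3.8)
p=manip.grab_frame("scene");save(p,"sc3");w=cloud(p);print("scene",rect(w,sel(w,500,700,-60,205,103,125)))
E
```

```text
knob [586.47515869 245.32662964] 81 [-7.88023173  2.06884949] clicks 0.3636755803250907
t 32.15 pos [588.7 246.  215.2] yang 146.26 tilt [ 0. -0. -1.] q7 2.1 dp [ -0.2   0.4 142.2] roll -0.522 F [ 0.  -0.8 -0.4] w 55.0
scene (2649, np.float64(110.3), ((578.13134765625, 91.39852905273438), (206.51553344726562, 79.42415618896484), 85.94223022460938))
```

View pics/w8.png

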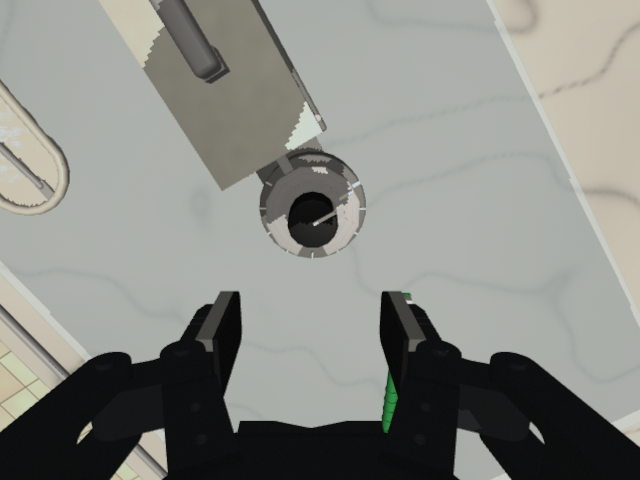

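Pointer at (315,225)→(338,211) is close to the broad home mark at (357,183). It's partly shadowed, so I'll check it more closely.

```bash
python3 - <<'E'
from h import *
im=cv2.imread("pics/w8.png");c=im[140:270,250:380];cv2.imwrite("pics/c8.png",cv2.resize(c,None,fx=4.5,fy=4.5,interpolation=cv2.INTER_CUBIC))
s=manip.read_state();p=manip.grab_frame("wrist");w=cloud(p,s);g=p["image"].astype(int).min(2)
k=sel(w,560,615,218,275,92,105)
for t in (45,60,80,110,140):
    P=w[k&(g>t)][:,:2];v=P-np.array([586.8,245.5]);r=np.hypot(*v.T);P=P[r<16]
    if len(P)<8: continue
    d=cv2.fitLine(P.astype(np.float32),cv2.DIST_HUBER,0,.01,.01).ravel();a=np.degrees(np.arctan2(d[1],d[0]));print(t,len(P),((176.2-a+90)%180-90)/30,d[2:])
E
```

```text
45 120 -0.008410645 [579.5762  245.69041]
60 101 -0.03925578 [581.11835 245.6399 ]
80 94 -0.038720705 [580.6316  245.64061]
110 71 0.006713867 [579.48883 245.79129]
140 26 -0.0758077 [584.0497  245.71965]
```

View pics/c8.png

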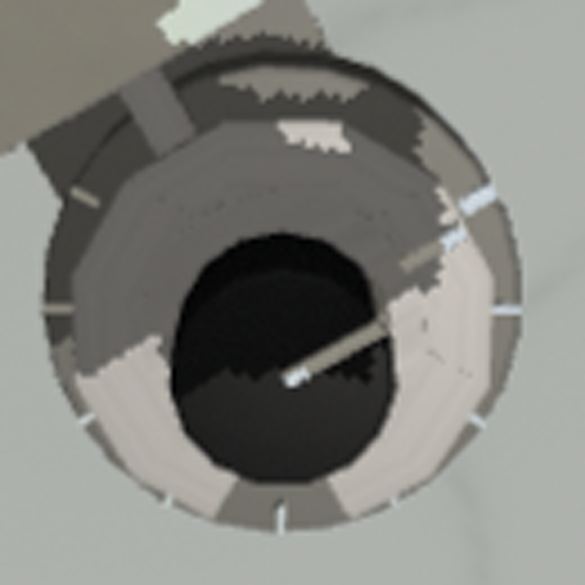

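The pointer line runs straight to the broad home mark; the line fit gives 0.00 ± 0.04 clicks. The lid is home and the arm is clear, so I'll hand in.

```bash
python3 -c "
from bench import manip
print(manip.sign_off())"
```

```text
the job is handed in; nothing more can be done
None
```

I've handed the job in: both vials in the scene stood upright in the base before the lid was pushed fully home over them, and the dial is back at the home stop; the hand-in returned no verdict.

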